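# Make the sample rotator ready: tighten its chuck, refit the control knob and hold it down

## Task

Get the white sample rotator ready to home: turn its knurled chuck ring clockwise (seen from above) until it is fully tight and the three jaws hold the steel post standing loose in it. Only then take the loose black knob from the worktop, turn it so that its red line points the way the flat of the bare D-shaft on the rotator faces, push it fully home, and press knob and shaft right down and finish while still holding them down. Never press the shaft while the chuck is loose, and leave the other things where they are.

Things in the scene. Friction and masses are not known exactly. Their poses are not given: they have to be found in the camera images.
- rotator: White box with a dark top panel, 110 x 230 x 40 mm (x, y, z), fixed to the worktop. Origin: centre of its underside; its long side is its y axis. On the panel, 40 mm above the worktop: the chuck at y = +60 mm, the D-shaft at y = -66 mm (both at x = 0) in this frame.
- ring_grip (a point): Centre of the knurled aluminium chuck ring, on the chuck's upright axis, 14 mm above the panel, turning with the ring. The ring is 54 mm in diameter and reaches from 3 to 25 mm above the panel; nothing else stands within 70 mm of its axis but the post inside it. Grip it across its diameter from above, fingertips about 5 mm above the panel.
- chuck_ring (a joint): Turn of the chuck ring in rad, growing as it is turned clockwise seen from above (tightening). It starts between 0 and 0.3 (open), the sprung jaws meet the post at about 0.8, and it comes to a hard stop at 1.3. It counts as tight from 1.1 on. It turns stiffly (about 0.25 Nm, about 0.4 Nm when tight) and stays where it is left.
- jaw_1: One of three small steel jaws inside the ring, 120 degrees apart; they move inwards 4.5 mm per rad of the ring. Origin on the chuck axis as built, 40 mm above the worktop.
- jaw_2: Second jaw, as jaw_1.
- jaw_3: Third jaw, as jaw_1.
- sample_post: Plain steel post, 12.7 mm in diameter, 30 mm tall, standing loose in the chuck within 1.5 mm of its axis; its foot is 14 mm above the panel, so its top is 44 mm above the panel, 19 mm above the ring. Origin: centre of its foot; z up along it.
- shaft_tip (a point): Centre of the top end of the bare upright steel D-shaft, 59 mm above the worktop (19 mm above the panel) while not pressed. The shaft is 16 mm in diameter with a flat 2.5 mm from its axis along its whole length; the flat faces this frame's +x. The topmost 2 mm taper in to nine tenths of the width. It turns with slight friction (0.03 Nm).
- encoder (a joint): Turn of the D-shaft on the rotator in rad, anticlockwise seen from above; at 0 its flat faces the rotator's +x. Starts between -0.6 and 0.6.
- encoder_push (a joint): How far the D-shaft is pressed down, in m: 0 when free, 0.0035 at its stop. A spring pushes back with about 5 N at first and 9 N at the stop. Pressed means over 0.0025.
- knob: Loose round black knob with an aluminium cap, 34 mm in diameter, 28 mm tall, about 80 g, standing on the worktop with its bore down. Origin: centre of its underside, z up along its axis. A red index line on its top and side points along its +x. On the shaft this line must point the way the shaft's flat faces (within about 0.1 rad). Home on the unpressed shaft its underside is 46 mm above the worktop.
- knob_bore_end (a point): Closed end of the knob's bore, on its axis 13 mm above its underside; it meets shaft_tip when the knob is fully home. The bore is open below, 13 mm deep, 17 mm in diameter, with a flat 3 mm from the axis on the knob's +x side (under the red line) and a chamfer at its mouth (1 mm, 0.5 mm at the flat).
- caliper: Bystander: digital caliper lying flat at the left, 164 x 64 x 15 mm.
- petri_dish: Bystander: clear dish with lid, 60 mm wide, 15 mm tall, at the left.
- tweezers: Bystander: steel tweezers lying flat at the right, 116 mm long.
- lab_notebook: Bystander: green notebook lying at the right, 148 x 109 x 16 mm.
- vial_1: Bystander: amber vial with a white cap, 60 mm tall, behind the rotator.
- slide_box: Bystander: green slide box, 39 x 86 x 30 mm, behind the rotator to the left.
Mind the look-alikes: they are no part of the job. Leave any pink or purple look-alike of the knob alone.

How it is judged:
On the way, in this order (a step that is already met when the one before it is completed fails the run):
1. the chuck ring is turned tight (1.1 rad or more) and all three jaws press on the post (over 3 N each) (value of joint chuck_ring above 1.1 rad and contact force between each of jaw_1, jaw_2, jaw_3 and sample_post above 3 N), for 0.2 s.
2. the knob is home on the D-shaft, flat to flat (bore end within 2.5 mm of the shaft's tip) (distance between knob_bore_end and shaft_tip below 0.0025 m and angle between the x axis of knob and the x axis of shaft_tip, either way round below 0.35 rad), for 0.2 s.
At the end, for the whole second after the job is handed in: Chuck ring at 1.1 rad or more, each jaw pressing the upright post with over 3 N; knob upright on the D-shaft, bore end within 2.5 mm of its tip, flats within 0.35 rad; shaft pressed down over 2.5 mm (of 3.5), fingers still on the knob with over 2 N (all of step 1 and all of step 2 and angle between each of sample_post, knob's own z axis and vertical below 0.1 rad and value of joint encoder_push above 0.0025 m and contact force between the fingers and knob above 2 N); the arm keeps its last pose, push and grip.
It fails at once if the shaft is pressed (over 1.5 mm) while the chuck is not tight (value of joint encoder_push above 0.0015 m and value of joint chuck_ring below 1.1 rad).
It fails at once if a bystander is moved by more than 20 mm (distance of any of caliper, petri_dish, tweezers, lab_notebook, vial_1, slide_box from where it was at the start of the episode above 0.02 m).
It also fails if it takes over 54 s, if anything falls off the work surface, if the arm or the gripper's body presses on something with over 40 N, if the wrist force passes 120 N, or if a joint passes its speed limit or range.

## Robot

A 6-joint arm with a two-finger parallel gripper is mounted at the origin on a cart in front of the work surface, level with it; the furniture and walls round the work are solid. World frame = base frame: x ahead of the robot, y to its left, z up, the work surface at z = 0. Lengths are in m, angles in rad, forces in N, time in s.
With the tool pointing down it reaches from about 0.2 to 0.875 m from the base axis. Payload 3.4 kg.
Tool frame: the origin (TCP) lies at the very end of the fingers, on their centre line; the grasp point (between the pads) lies 19 mm behind it; z points along the fingers, y is the line along which they close (so a half turn about z gives the same grasp; the last joint's range is limited). The gripper opens to 94 mm and grips with 3 to 60 N. Pads are 16 mm wide; open, the fingers measure 119 mm over their backs; the gripper's body (75 mm by 177 mm) begins 78 mm behind the grasp point.
Start: joints at [1.229, 0.276, 1.505, -0, 1.361, -0.121], TCP at [0.126, 0.561, 0.205] pointing down, gripper open.
Joint ranges: [-2.89, 2.89], [-0.75, 2.08], [0.22, 2.7], [-1.18, 4.32], [0.11, 2.71], [-2.7, 2.7]. Speed limits (rad/s): [2.57, 2.57, 3.14, 3.14, 3.14, 3.14].

## Interface

Orientations are given as a unit quaternion [w, x, y, z].
In Python, from station import ctrl gives the robot as it stands.
- The arm moves only by the tool jog_arm, never from a script. Its argument "rows" is text: rows parted by semicolons, each of 7 numbers parted by spaces: the finger opening in m, from 0 to 0.094, then the shift along the tool's x, y, z in m, then the turn, a rotation vector about the tool's x, y, z in rad. A call has 1 to 12 rows; each row shifts and turns the commanded pose from where the row before left it, along the tool's axes as they then stand; what a row does not reach is not made up. A row lasts 1/8 s, in which the tool goes at most 62.5 mm and 10.7 degrees, less where a joint would pass 70% of its speed; a pose out of reach is approached as far as the arm can. A call is refused whole if a number of a shift passes 0.0625 or a number of a turn 0.188, either way. A call with a gripper value outside its range is refused whole. The fingers move at their own pace and stop on an object; the grip force is fixed at half the most. Time passes only in rows, so rows that do not move let the fingers close. It gives the time, the measured TCP pose, the force, the opening and the grip force at its end, in the units of the state.
- ctrl.sense(): the state, without advancing time (a new reading comes with each control period).
- ctrl.capture(name): name is "scene" or "top"; returns the picture (420x560x3 uint8, red, green, blue); there is no depth.
- ctrl.camera_info(name): a dict with "camera_matrix" (3x3 intrinsics, pixels), "pose" (4x4, takes a point from camera to world coordinates). Camera axes: x right, y up, looking along -z (the intrinsics and any distortion apply to the point x, -y, -z); pixel columns grow to the right and rows downward; lengths in m; the calibration is good to about 2 mm. A picture is of the moment at which its call begins. camera_info takes no time and is no camera call.
- ctrl.job_done(): hands the job in; it is judged then, once.
The state is a dict: "clock": time; "joints": joint angles; "joint_velocities": joint speeds; "effort": joint torques, N m; "eef_pos": TCP position; "eef_rot": TCP orientation; "ft_force": force on the tool from outside, world axes, zero at the start; "moment": the same for the moment, N m; "grip_width": finger opening in m; "grip_force": force on a finger pad.
Only numpy, scipy, OpenCV 4.12 (cv2) and the standard library are available. Lean on these libraries where they do the work, as an engineer would, in place of code of your own. Each camera call takes 0.05 s, during which the arm holds its last target. There are 200 camera calls.

## Working session

There is one attempt and no reset: what is moved stays moved. The work goes in short steps, Python scripts to look and compute and a tool call to move; the robot and the scene stay as the last step left them, time stands still between calls to the robot, and variables do not carry over. Pictures are saved under pics/ and viewed, at most 10 in all, crops included, and the job is handed in when it is done.

Besides the shell and the picture viewer there is one more tool, called after "Emit:" by a JSON object that holds its "name" and its "arguments". jog_arm: Moves the arm, as the interface text tells. Its arguments: {"type":"object","properties":{"rows":{"type":"string"}},"required":["rows"]}

```bash
ls; mkdir -p pics
python3 - <<'E'
from station import ctrl
import cv2,numpy as np
np.set_printoptions(precision=4,suppress=True)
for n in("scene","top"):
    im=ctrl.capture(n); cv2.imwrite(f"pics/{n}0.png",cv2.cvtColor(im,cv2.COLOR_RGB2BGR))
    i=ctrl.camera_info(n); print(n,i)
print(ctrl.sense())
E
```

```text
pics
scene {'camera_matrix': array([[449.9842,   0.    , 281.7631],
       [  0.    , 449.9842, 203.4887],
       [  0.    ,   0.    ,   1.    ]]), 'pose': array([[-0.8426,  0.4077, -0.352 ,  0.2782],
       [-0.5385, -0.653 ,  0.5326,  0.5223],
       [-0.0127,  0.6383,  0.7697,  0.808 ],
       [ 0.    ,  0.    ,  0.    ,  1.    ]])}
top {'camera_matrix': array([[382.0423,   0.    , 286.5904],
       [  0.    , 382.0423, 210.1268],
       [  0.    ,   0.    ,   1.    ]]), 'pose': array([[-0.0188,  0.9938, -0.1092,  0.5004],
       [-0.9996, -0.0207, -0.0165,  0.0133],
       [-0.0187,  0.1088,  0.9939,  1.0512],
       [ 0.    ,  0.    ,  0.    ,  1.    ]])}
{'clock': 0.1, 'joints': array([ 1.229 ,  0.2765,  1.506 , -0.0001,  1.3607, -0.121 ]), 'joint_velocities': array([-0.0006, -0.0017, -0.0013, -0.0017, -0.0015,  0.0006]), 'effort': array([  0.0007, -40.5457, -23.7779,   0.0702,   0.0299,  -0.0001]), 'eef_pos': array([0.1258, 0.5606, 0.2047]), 'eef_rot': array([-0.0001,  0.1102,  0.9939, -0.0008]), 'ft_force': array([-0.5139,  0.228 , -0.4827]), 'moment': array([-0.0146,  0.0238,  0.0237]), 'grip_force': 0.0, 'grip_width': 0.09429406725760622}
```

View pics/scene0.png

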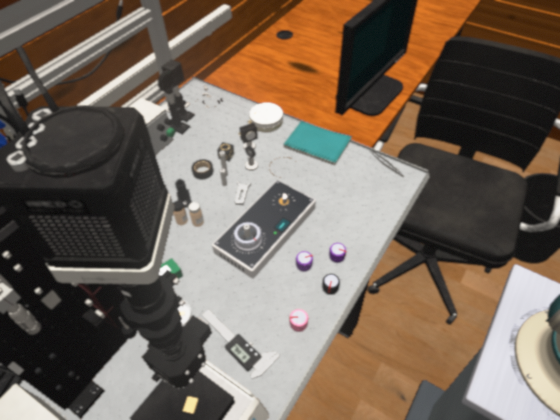

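View pics/top0.png

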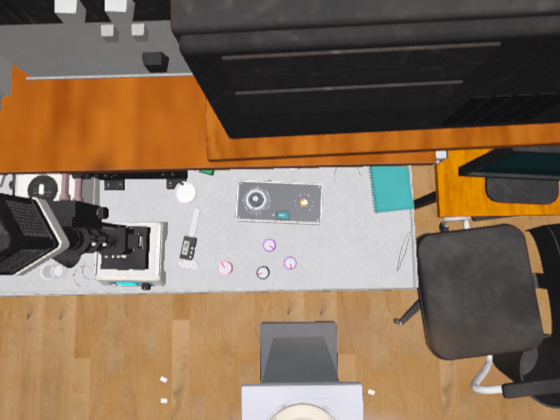

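The scene view shows the chuck at (247,234), the D-shaft at (285,199) and knob-like objects at (304,260), (338,252), (331,283) and (299,319). In the top view the same things are at (256,199), (304,202), (269,245), (290,263), (263,272) and (225,268). Two of the knobs are purple and one is pink. The only black one is scene (331,283) / top (263,272), so that is the target. I'll confirm it in one enlarged crop.

```bash
cat > h.py <<'E'
from station import ctrl
import cv2,numpy as np
np.set_printoptions(precision=4,suppress=True)
def ray(n,u,v):
    i=ctrl.camera_info(n);K=i["camera_matrix"];P=i["pose"]
    d=np.linalg.inv(K)@[u,v,1];return P[:3,3],P[:3,:3]@(d*[1,-1,-1])
def onz(n,u,v,z):
    o,d=ray(n,u,v);return o+d*(z-o[2])/d[2]
def proj(n,p):
    i=ctrl.camera_info(n);P=i["pose"];q=P[:3,:3].T@(np.asarray(p)-P[:3,3])
    q=i["camera_matrix"]@(q*[1,-1,-1]);return q[:2]/q[2]
def tri(a,b):
    (o,d),(p,e)=ray("scene",*a),ray("top",*b)
    s=np.linalg.lstsq(np.c_[d,-e],p-o,rcond=None)[0];x,y=o+d*s[0],p+e*s[1]
    return (x+y)/2,np.linalg.norm(x-y)
def rgb(n):return ctrl.capture(n)
E
python3 - <<'E'
from h import *
s=cv2.imread("pics/scene0.png");t=cv2.imread("pics/top0.png")
R=lambda a,w,h:cv2.resize(a,(w,h),interpolation=cv2.INTER_CUBIC)
out=np.zeros((600,800,3),np.uint8)
out[:300,:400]=R(s[260:305,300:360],400,300)
out[:300,400:]=R(t[254:290,240:288],400,300)
out[300:,:400]=R(s[180:225,255:315],400,300)
out[300:,400:]=R(t[184:220,280:328],400,300)
cv2.imwrite("pics/crop1.png",out)
print("knob",tri((331,283),(263,272)),onz("scene",331,281,.028),onz("top",263,272,.028))
print("shaft",onz("scene",285,199,.059),onz("top",304,202,.059))
print("chuck",onz("scene",247,233,.065),onz("top",256,199,.065))
E
```

```text
knob (array([0.4474, 0.0964, 0.0166]), np.float64(0.0024974271735703686)) [0.446  0.0981 0.028 ] [0.4491 0.096  0.028 ]
shaft [ 0.6215 -0.0105  0.059 ] [ 0.6298 -0.0161  0.059 ]
chuck [0.6359 0.1114 0.065 ] [0.6396 0.109  0.065 ]
```

View pics/crop1.png

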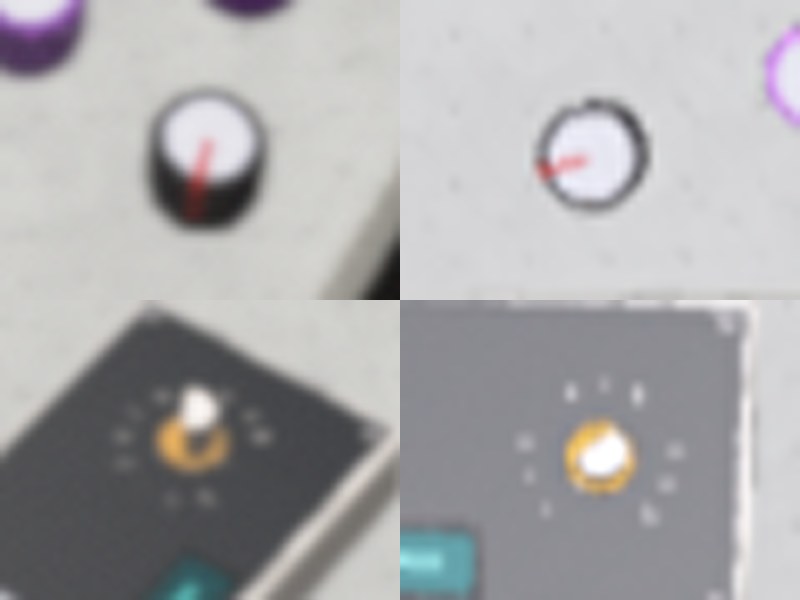

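The crop confirms it. The target has a black body, an aluminium cap and a red line pointing roughly +y, slightly -x. The shaft's D shows bright over an orange washer at top (304,202), with its flat facing up-left (+x, some +y). Next I'll measure these precisely.

```bash
cat > m.py <<'E'
from h import *
I={n:cv2.cvtColor(cv2.imread(f"pics/{n}0.png"),cv2.COLOR_BGR2RGB).astype(float) for n in("scene","top")}
def rect(n,c,z,half=.03,res=.00025):   # plane-rectified patch: col=+x,row=+y
    k=int(2*half/res)+1; g=np.linspace(-half,half,k)
    q=np.array([[proj(n,(c[0]+a,c[1]+b,z)) for a in g] for b in g],np.float32)
    return cv2.remap(I[n].astype(np.float32),q[...,0].copy(),q[...,1].copy(),cv2.INTER_CUBIC),g
if __name__=="__main__":
  tiles=[]
  for n in I:
    for c,z in(((.447,.097),.028),((.626,-.013),.059),((.638,.110),.065),):
        p,g=rect(n,c,z); t=cv2.resize(np.clip(p,0,255).astype(np.uint8)[::-1],(260,260)); tiles.append(t)
    # panel outline
    hsvd=(I[n].max(2)<(165 if n=="top" else 110)).astype(np.uint8)
  out=np.vstack([np.hstack(tiles[:3]),np.hstack(tiles[3:])])
  cv2.imwrite("pics/rect1.png",cv2.cvtColor(out,cv2.COLOR_RGB2BGR))
  for n in I:
    p,g=rect(n,(.447,.097),.028); r=np.clip(p[...,0]-(p[...,1]+p[...,2])/2-25,0,None)
    X,Y=np.meshgrid(g,g); m=np.hypot(X,Y)<.022; r=r*m
    mx,my=(r*X).sum()/r.sum(),(r*Y).sum()/r.sum()
    C=np.cov(np.vstack([X.ravel(),Y.ravel()]),aweights=r.ravel()); w,v=np.linalg.eigh(C)
    print(n,"red centroid",.447+mx,.097+my,"dir",np.arctan2(v[1,1],v[0,1]))
    cap=((p.min(2)>150)|((r>0)&(p[...,0]>150))).astype(np.uint8); l,lab,st,ce=cv2.connectedComponentsWithStats(cap)
    k=lab[len(g)//2,len(g)//2]; print(" cap",.447+g[0]+ce[k][0]*.00025,.097+g[0]+ce[k][1]*.00025,st[k]*.25)
    p,g=rect(n,(.626,-.013),.059,.02); b=p[...,2]; X,Y=np.meshgrid(g,g)
    for th in(190,215):
        m=(b>th).astype(np.uint8);l,lab,st,ce=cv2.connectedComponentsWithStats(m)
        k=min(range(1,l),key=lambda k:np.hypot(*(ce[k]-80))); mm=lab==k
        C=np.cov(X[mm],Y[mm]);w,v=np.linalg.eigh(C)
        print(" D",n,.626+X[mm].mean(),-.013+Y[mm].mean(),"minor dir",np.arctan2(v[1,0],v[0,0]),"sizes",4*np.sqrt(w),"area mm2",mm.sum()*.0625)
    # panel/box outline at z=.04
    p,g=rect(n,(.632,.047),.04,.15,.0005)
    d=(p.max(2)<(160 if n=="top" else 105)).astype(np.uint8);d=cv2.morphologyEx(d,cv2.MORPH_OPEN,np.ones((9,9)))
    cs=cv2.findContours(d,0,2)[0];c=max([c for c in cs if cv2.pointPolygonTest(cv2.convexHull(c),(300,300),False)>0],key=cv2.contourArea)
    rr=cv2.minAreaRect(cv2.convexHull(c));print(" panel",.632-.15+rr[0][0]*.0005,.047-.15+rr[0][1]*.0005,np.array(rr[1])*.5,rr[2])
E
python3 m.py
```

```text
Traceback (most recent call last):
  File "m.py", line 11, in <module>
    p,g=rect(n,c,z); t=cv2.resize(np.clip(p,0,255).astype(np.uint8)[::-1],(260,260)); tiles.append(t)
        ~~~~^^^^^^^
  File "m.py", line 5, in rect
    q=np.array([[proj(n,(c[0]+a,c[1]+b,z)) for a in g] for b in g],np.float32)
                 ~~~~^^^^^^^^^^^^^^^^^^^^^
  File "h.py", line 10, in proj
    i=ctrl.camera_info(n);P=i["pose"];q=P[:3,:3].T@(np.asarray(p)-P[:3,3])
ValueError: time passes only in moves, steps and waits
```

```bash
python3 - <<'E'
s=open('h.py').read()
s=s.replace("def ray(","import functools\n@functools.cache\ndef info(n):return ctrl.camera_info(n)\ndef ray(",1).replace("i=ctrl.camera_info(n);K","i=info(n);K").replace("i=ctrl.camera_info(n);P","i=info(n);P")
open('h.py','w').write(s)
s=open('m.py').read()
a=s.index("    q=np.array([[");b=s.index("if __name__")
s=s[:a]+'''    q=np.float32([proj(n,(c[0]+a*half,c[1]+b*half,z)) for a,b in((-1,-1),(1,-1),(1,1),(-1,1))])
    M=cv2.getPerspectiveTransform(q,np.float32([[0,0],[k-1,0],[k-1,k-1],[0,k-1]]))
    return cv2.warpPerspective(I[n].astype(np.float32),M,(k,k),flags=cv2.INTER_CUBIC),g
'''+s[b:]
open('m.py','w').write(s)
E
python3 m.py
```

```text
scene red centroid 0.44343310241559053 0.1087994263093063 dir 1.8685156061022332
 cap 0.44851370867591644 0.09338157331277835 [    0.       0.      60.25    60.25 11676.  ]
 D scene 0.6275365585486531 -0.0169890049477735 minor dir -2.6152325632487763 sizes [0.0098 0.015 ] area mm2 113.6875
 D scene 0.6274673634812287 -0.01702282423208191 minor dir -2.608067814006747 sizes [0.0076 0.0124] area mm2 73.25
 panel 0.6334450378417968 0.04929843139648439 [215.9728  96.2115] 86.35686492919922
top red centroid 0.44521967894475845 0.1081061089822224 dir 1.8160568317759067
 cap 0.44673729610457324 0.09732180098316699 [    0.       0.      60.25    60.25 13426.  ]
 D top 0.6293911016949153 -0.016327012711864406 minor dir -2.562459566644749 sizes [0.0116 0.0164] area mm2 147.5
 D top 0.6292749221183801 -0.016334631360332294 minor dir -2.569479486381617 sizes [0.0103 0.0151] area mm2 120.375
 panel 0.6349594421386718 0.05050796508789064 [218.5667  98.3933] 86.32176208496094
```

View pics/rect1.png

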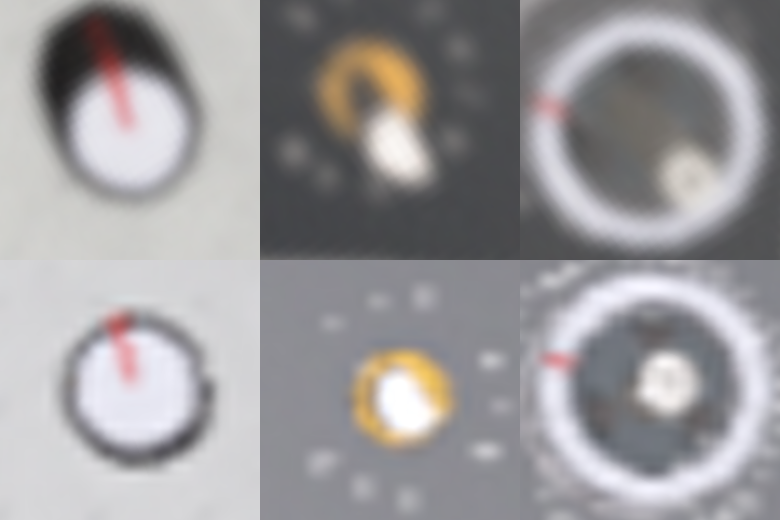

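Emit:
{"name": "jog_arm", "arguments": {"rows": "0.094 -0.05 -0.0273 0 0 0 0;0.094 -0.05 -0.0273 0 0 0 0;0.094 -0.05 -0.0273 0 0 0 0;0.094 -0.05 -0.0273 0 0 0 0;0.094 -0.05 -0.0273 0 0 0 0;0.094 -0.05 -0.0273 0 0 0 0;0.094 -0.05 -0.0273 0 0 0 0;0.094 -0.05 -0.0273 0 0 0 0;0.094 -0.05 -0.0273 0 0 0 0;0.094 -0.05 -0.0273 0 0 0 0;0.094 -0.05 -0.0273 0 0 0 0;0.094 -0.05 -0.0273 0 0 0 0"}}

```text
clock: 1.6
eef_pos: [0.6395, 0.1087, 0.2035]
eef_rot: [-0.002, 0.11, 0.994, -0.0]
ft_force: [0.3, 0.7, 0.4]
grip_width: 0.0939
grip_force: 0.0
```

```bash
cat > go.py <<'E'
# usage: go.py x y z [yaw of tool y] -> remaining shift in tool axes; clock, force
import sys
from h import *
from scipy.spatial.transform import Rotation as Ro
s=ctrl.sense();q=s["eef_rot"];R=Ro.from_quat([*q[1:],q[0]]).as_matrix()
print("t",s["clock"],"pos",s["eef_pos"],"alpha",np.arctan2(R[1,1],R[0,1]),"tilt",R[:2,2],"F",s["ft_force"],"M",s["moment"],"w",s["grip_width"],s["grip_force"])
if len(sys.argv)>3: print("shift",R.T@(np.array(sys.argv[1:4],float)-s["eef_pos"]))
E
python3 go.py .638 .110 .045
```

```text
t 1.6 pos [0.6395 0.1087 0.2035] alpha 1.3501477610379697 tilt [-0.004 -0.   ] F [0.2824 0.6958 0.3996] M [ 0.0099 -0.0187 -0.0365] w 0.09390307340697016 0.0
shift [0.0011 0.0011 0.1585]
```

Emit:
{"name": "jog_arm", "arguments": {"rows": "0.094 0.0015 0 0.04 0 0 0;0.094 0 0 0.04 0 0 0;0.094 0 0 0.04 0 0 0;0.094 0 0 0.025 0 0 0;0.094 0 0 0.0145 0 0 0;0.094 0 0 0 0 0 0;0.094 0 0 0 0 0 0"}}

```text
clock: 2.48
eef_pos: [0.6391, 0.1105, 0.0471]
eef_rot: [0.001, 0.11, 0.994, 0.0]
ft_force: [0.5, -0.1, -0.1]
grip_width: 0.0939
grip_force: 0.0
```

```bash
python3 go.py .638 .110 .045
```

```text
t 2.475 pos [0.6391 0.1105 0.0471] alpha 1.3500802730717554 tilt [0.0021 0.0002] F [ 0.5032 -0.0538 -0.061 ] M [ 0.0195  0.0393 -0.0559] w 0.09386052372885333 0.0
shift [ 0.001  -0.0007  0.0021]
```

Emit:
{"name": "jog_arm", "arguments": {"rows": "0.04 0.001 0 0.002 0 0 0;0.04 0 0 0 0 0 0;0.04 0 0 0 0 0 0;0.04 0 0 0 0 0 0;0.04 0 0 0 0 0 0;0.04 0 0 0 0 0 0;0.04 0 0 0 0 0 0"}}

```text
clock: 3.35
eef_pos: [0.637, 0.1096, 0.0441]
eef_rot: [-0.0, 0.11, 0.994, -0.001]
ft_force: [-1.6, -4.4, 1.3]
grip_width: 0.0529
grip_force: 30.0
```

```bash
python3 go.py .638 .110 .045
```

```text
t 3.35 pos [0.637  0.1096 0.0441] alpha 1.350372755109129 tilt [-0.0004 -0.0015] F [-1.6242 -4.4359  1.3312] M [-1.0208  0.1789  0.0529] w 0.0529251599843215 30.000826727082313
shift [-0.0009  0.0006 -0.0009]
```

Emit:
{"name": "jog_arm", "arguments": {"rows": "0.04 0 -0.001 0 0 0 0.1;0.04 0 0 0 0 0 0.15;0.04 0 0 0 0 0 0.15;0.04 0 0 0 0 0 0.15;0.04 0 0 0 0 0 0.15;0.04 0 0 0 0 0 0.15;0.04 0 0 0 0 0 0.1;0.04 0 0 0 0 0 0;0.04 0 0 0 0 0 0"}}

```text
clock: 4.47
eef_pos: [0.638, 0.1107, 0.0441]
eef_rot: [0.0, 0.552, 0.834, 0.001]
ft_force: [2.1, 2.4, -1.3]
grip_width: 0.0532
grip_force: 30.0
```

```bash
python3 go.py .638 .110 .045
```

```text
t 4.475 pos [0.638  0.1107 0.0441] alpha 0.40046066228443367 tilt [0.002  0.0021] F [ 2.133   2.3581 -1.2572] M [ 0.1609 -0.2474 -0.1603] w 0.05323264184136072 29.9996118456329
shift [-0.0007 -0.0002 -0.0009]
```

Emit:
{"name": "jog_arm", "arguments": {"rows": "0.04 0 0 0 0 0 0.08;0.04 0 0 0 0 0 0.07;0.04 0 0 0 0 0 0"}}

```text
clock: 4.85
eef_pos: [0.6382, 0.1108, 0.0441]
eef_rot: [0.0, 0.613, 0.79, 0.002]
ft_force: [3.4, 3.2, -1.8]
grip_width: 0.0529
grip_force: 30.0
```

```bash
python3 go.py
python3 - <<'E'
import sys;sys.path.insert(0,'.')
from h import *
import m
for n in("scene","top"): 
    im=rgb(n);m.I[n]=im.astype(float)
t=[cv2.resize(np.clip(m.rect(n,(.638,.110),.065)[0],0,255).astype(np.uint8)[::-1],(390,390)) for n in m.I]
cv2.imwrite("pics/ring1.png",cv2.cvtColor(np.hstack(t),cv2.COLOR_RGB2BGR))
E
```

```text
t 4.85 pos [0.6382 0.1108 0.0441] alpha 0.251009150756138 tilt [0.0025 0.002 ] F [ 3.4414  3.195  -1.8424] M [ 0.4069 -0.4577 -0.0804] w 0.052897148650356676 29.99955580376991
```

View pics/ring1.png

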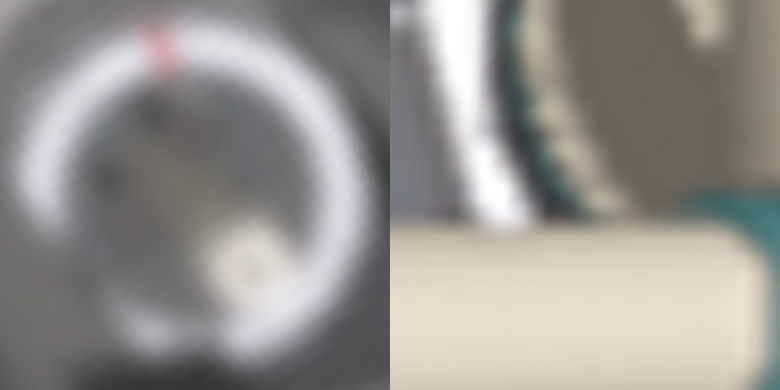

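The red mark on the ring has gone from 2.90 to about 1.82 rad, so the ring followed the tool (about 1.08 of the 1.10 commanded). I'll keep turning until it reaches the hard stop.

Emit:
{"name": "jog_arm", "arguments": {"rows": "0.04 0 0 0 0 0 0.05;0.04 0 0 0 0 0 0.05;0.04 0 0 0 0 0 0"}}

```text
clock: 5.32
eef_pos: [0.6384, 0.1109, 0.0442]
eef_rot: [0.0, 0.651, 0.759, 0.002]
ft_force: [4.1, 3.6, -1.7]
grip_width: 0.0532
grip_force: 30.0
```

```bash
python3 go.py
```

```text
t 5.325 pos [0.6384 0.1109 0.0442] alpha 0.15243696022339706 tilt [0.003 0.002] F [ 4.1269  3.6209 -1.6733] M [ 0.6093 -0.687   0.4155] w 0.053233802782991675 29.999110111020855
```

Emit:
{"name": "jog_arm", "arguments": {"rows": "0.04 0 0 0 0 0 0.05;0.04 0 0 0 0 0 0.05;0.04 0 0 0 0 0 0"}}

```text
clock: 5.7
eef_pos: [0.6386, 0.1106, 0.0443]
eef_rot: [0.001, 0.688, 0.725, 0.002]
ft_force: [3.9, 3.6, -1.2]
grip_width: 0.0532
grip_force: 30.0
```

```bash
python3 go.py;python3 - <<'E'
import sys;sys.path.insert(0,'.')
from h import *
import m
n="scene"; m.I[n]=rgb(n).astype(float)
p,g=m.rect(n,(.638,.110),.065)
r=np.clip(p[...,0]-(p[...,1]+p[...,2])/2-25,0,None);X,Y=np.meshgrid(g,g);r[np.hypot(X,Y)>.03]=0
print("red ang",np.arctan2((r*Y).sum(),(r*X).sum()))
m.I[n]=cv2.cvtColor(cv2.imread("pics/scene0.png"),cv2.COLOR_BGR2RGB).astype(float)
p,g=m.rect(n,(.638,.110),.065)
r=np.clip(p[...,0]-(p[...,1]+p[...,2])/2-25,0,None);r[np.hypot(X,Y)>.03]=0
print("start",np.arctan2((r*Y).sum(),(r*X).sum()))
E
```

```text
t 5.7 pos [0.6386 0.1106 0.0443] alpha 0.05252089075500563 tilt [0.0035 0.0015] F [ 3.8608  3.6056 -1.1594] M [ 0.493  -0.728   0.4435] w 0.05320152842550134 29.99826142564416
red ang 2.602947929578332
start 2.919796915028514
```

```bash
cat > red.py <<'E'
import sys
from h import *
import m
n="scene"; im=rgb(n); cv2.imwrite("pics/s_ring.png",cv2.cvtColor(im,cv2.COLOR_RGB2BGR))
for f in("scene0","s_ring"):
    m.I[n]=cv2.cvtColor(cv2.imread(f"pics/{f}.png"),cv2.COLOR_BGR2RGB).astype(float)
    p,g=m.rect(n,(.638,.110),.065);X,Y=np.meshgrid(g,g);R=np.hypot(X,Y)
    r=p[...,0]-p[...,2:].mean(2)*.5-p[...,1]*.5;k=((r>40)&(R>.018)&(R<.03)).astype(np.uint8)
    l,lab,st,ce=cv2.connectedComponentsWithStats(k)
    for i in range(1,l):
        if st[i][4]>60: x,y=ce[i]*.00025-.03; print(f,st[i][4],"ang",np.arctan2(y,x),"r",np.hypot(x,y))
E
python3 red.py
sed -i 's/r>40/r>20/' red.py; python3 red.py
python3 - <<'E'
from h import *;import m
m.I["scene"]=cv2.cvtColor(cv2.imread("pics/s_ring.png"),cv2.COLOR_BGR2RGB).astype(float)
p=np.clip(m.rect("scene",(.638,.110),.065)[0],0,255).astype(np.uint8)[::-1]
cv2.imwrite("pics/ring2.png",cv2.cvtColor(cv2.resize(p,(390,390)),cv2.COLOR_RGB2BGR))
E
```

```text
scene0 560 ang 2.922014792386552 r 0.023600590899896943
s_ring 495 ang -1.8645832731148502 r 0.02771526255498927
s_ring 522 ang 1.783180498008849 r 0.022829524466509696
```

View pics/ring2.png

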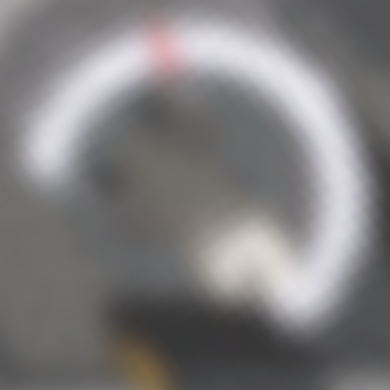

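The ring mark is at 1.78 rad, so the ring has turned 1.14 rad. It didn't move over the last 0.2 rad of tool turn, with the moment saturated near 0.45–0.5 Nm, so it is at the hard stop. The post stands upright and clamped. Now I'll release and go for the knob.

Emit:
{"name": "jog_arm", "arguments": {"rows": "0.094 0 0 0 0 0 0;0.094 0 0 0 0 0 0;0.094 0 0 0 0 0 0;0.094 0 0 0 0 0 0;0.094 0 0 -0.03 0 0 0;0.094 0 0 -0.05 0 0 0;0.094 0 0 -0.05 0 0 0;0.094 0 0 0 0 0 0"}}

```text
clock: 6.85
eef_pos: [0.6398, 0.1098, 0.179]
eef_rot: [0.003, 0.689, 0.725, 0.004]
ft_force: [0.4, -0.2, 0.0]
grip_width: 0.0941
grip_force: 0.0
```

```bash
python3 red.py; python3 go.py .4475 .0975 .12
```

```text
scene0 560 ang 2.922014792386552 r 0.023600590899896943
s_ring 524 ang 1.7849599819772455 r 0.022834646366325352
t 6.9 pos [0.638  0.1096 0.1762] alpha 0.05005109144325182 tilt [0.0043 0.0003] F [-0.363   0.6061 -0.1137] M [-0.081   0.0506  0.0315] w 0.09387847639692945 0.0
shift [-0.0026 -0.1911  0.0553]
```

Emit:
{"name": "jog_arm", "arguments": {"rows": "0.07 -0.0026 -0.0477 0 0 0 0;0.07 0 -0.0478 0 0 0 0;0.07 0 -0.0478 0 0 0 0;0.07 0 -0.0478 0.03 0 0 0;0.07 0 0 0.03 0 0 0;0.07 0 0 0 0 0 0;0.07 0 0 0 0 0 0"}}

```text
clock: 7.78
eef_pos: [0.447, 0.0974, 0.1141]
eef_rot: [-0.0, 0.689, 0.725, 0.0]
ft_force: [-0.3, -0.0, 0.7]
grip_width: 0.0699
grip_force: 0.0
```

```bash
python3 go.py .4475 .0975 .006
```

```text
t 7.775 pos [0.447  0.0974 0.1141] alpha 0.049933880000939374 tilt [0. 0.] F [-0.2831 -0.0168  0.7052] M [-0.1155  0.0266  0.0152] w 0.06987785883828566 0.0
shift [0.     0.0005 0.1081]
```

Emit:
{"name": "jog_arm", "arguments": {"rows": "0.06 0 0.0005 0.05 0 0 0;0.06 0 0 0.04 0 0 0;0.06 0 0 0.017 0 0 0;0.06 0 0 0 0 0 0;0.02 0 0 0 0 0 0;0.02 0 0 0 0 0 0;0.02 0 0 0 0 0 0;0.02 0 0 0 0 0 0;0.02 0 0 0 0 0 0"}}

```text
clock: 8.9
eef_pos: [0.4475, 0.0975, 0.0078]
eef_rot: [0.001, 0.689, 0.725, 0.001]
ft_force: [-1.2, 1.0, 5.8]
grip_width: 0.0331
grip_force: 30.0
```

```bash
python3 go.py .4475 .0975 .006
```

```text
t 8.9 pos [0.4475 0.0975 0.0078] alpha 0.05003150228627303 tilt [0.0019 0.0002] F [-1.2344  0.9687  5.8453] M [-0.0684  0.1411 -0.014 ] w 0.03307202506973799 30.00123828649521
shift [-0.     -0.      0.0018]
```

Gripped at 33 mm, which matches the knob. I'll open, turn 90° back and regrip so the knob is centred both ways.

Emit:
{"name": "jog_arm", "arguments": {"rows": "0.05 0 0 0 0 0 0;0.05 0 0 0 0 0 0;0.05 0 0 0 0 0 -0.17;0.05 0 0 0 0 0 -0.18;0.05 0 0 0 0 0 -0.18;0.05 0 0 0 0 0 -0.18;0.05 0 0 0 0 0 -0.18;0.05 0 0 0 0 0 -0.18;0.05 0 0 0 0 0 -0.18;0.05 0 0 0 0 0 -0.18;0.05 0 0 0 0 0 -0.14"}}

```text
clock: 10.28
eef_pos: [0.4464, 0.0975, 0.0067]
eef_rot: [-0.0, -0.027, 1.0, 0.0]
ft_force: [0.3, 0.4, -1.0]
grip_width: 0.05
grip_force: 0.0
```

```bash
python3 go.py .4475 .0975 .006
cat > kred.py <<'E'
from h import *
import m,sys
n="scene"; im=rgb(n); cv2.imwrite(f"pics/{sys.argv[1]}.png",cv2.cvtColor(im,cv2.COLOR_RGB2BGR))
for f in("scene0",sys.argv[1]):
    m.I[n]=cv2.cvtColor(cv2.imread(f"pics/{f}.png"),cv2.COLOR_BGR2RGB).astype(float)
    p,g=m.rect(n,(.4475,.0975),.028);X,Y=np.meshgrid(g,g)
    r=np.clip(p[...,0]-(p[...,1]+p[...,2])/2-20,0,None)*(np.hypot(X,Y)<.0165)*(Y>-.003)
    mx,my=(r*X).sum()/r.sum(),(r*Y).sum()/r.sum();C=np.cov(np.vstack([X.ravel(),Y.ravel()]),aweights=r.ravel());v=np.linalg.eigh(C)[1][:,1]
    print(f,"centroid off",mx,my,"ang",np.arctan2(my,mx),"dir",np.arctan2(v[1],v[0]),r.sum())
E
python3 kred.py s_knob
```

```text
t 10.275 pos [0.4464 0.0975 0.0067] alpha 1.6248244701095405 tilt [-0.0007  0.    ] F [ 0.2555  0.3944 -0.9765] M [0.0363 0.0331 0.0043] w 0.04995346798604864 0.0
shift [-0.0011 -0.      0.0007]
scene0 centroid off -0.003517475273073996 0.009603763912674413 ang 1.9218826660928356 dir 1.8493003992641595 37992.67
s_knob centroid off -0.015656038715735086 -0.0025695221597574302 ang -2.9789195308248053 dir 2.5998312825555354 173.28555
```

Emit:
{"name": "jog_arm", "arguments": {"rows": "0.05 0 0 0 0 0 0;0.05 0 0 0 0 0 0"}}

```text
clock: 10.58
eef_pos: [0.4467, 0.0975, 0.0069]
eef_rot: [-0.0, -0.024, 1.0, 0.0]
ft_force: [-0.3, -0.7, 0.1]
grip_width: 0.0498
grip_force: 0.0
```

```bash
python3 go.py .4475 .0975 .006;python3 go.py .4475 .0975 .006
```

```text
t 10.575 pos [0.4467 0.0975 0.0069] alpha 1.618378922292035 tilt [-0.0002  0.0001] F [-0.2813 -0.7311  0.085 ] M [ 0.0574 -0.0262 -0.0166] w 0.04982461251930473 0.0
shift [-0.0008 -0.      0.0009]
t 10.575 pos [0.4467 0.0975 0.0069] alpha 1.618378922292035 tilt [-0.0002  0.0001] F [-0.2813 -0.7311  0.085 ] M [ 0.0574 -0.0262 -0.0166] w 0.04982461251930473 0.0
shift [-0.0008 -0.      0.0009]
```

Emit:
{"name": "jog_arm", "arguments": {"rows": "0.05 -0.0008 0 0 0 0 0;0.02 0 0 0 0 0 0;0.02 0 0 0 0 0 0;0.02 0 0 0 0 0 0;0.02 0 0 0 0 0 0;0.02 0 0 -0.02 0 0 0;0.02 0 0 -0.04 0 0 0;0.02 0 0 -0.04 0 0 0;0.02 0 0 0 0 0 0"}}

```text
clock: 11.7
eef_pos: [0.4499, 0.0977, 0.1095]
eef_rot: [0.003, -0.025, 1.0, 0.0]
ft_force: [-0.5, 0.7, -2.1]
grip_width: 0.0332
grip_force: 30.0
```

```bash
python3 go.py .6305 -.0158 .1
python3 - <<'E'
from h import *
t=rgb("top");s=rgb("scene")
q=proj("scene",(.4475,.0975,.115)).astype(int);print(q,proj("top",(.4475,.0975,.115)))
R=lambda a:cv2.resize(a,(600,480),interpolation=cv2.INTER_CUBIC)
cv2.imwrite("pics/held.png",cv2.cvtColor(R(s[q[1]-32:q[1]+32,q[0]-40:q[0]+40]),cv2.COLOR_RGB2BGR))
E
```

```text
t 11.7 pos [0.4499 0.0977 0.1095] alpha 1.6199765955975096 tilt [0.0067 0.0006] F [-0.4954  0.6641 -2.1007] M [ 0.0053  0.0105 -0.0748] w 0.03324464861355911 29.99984711408615
shift [-0.1748 -0.1223  0.0107]
[333 256] [259.5077 274.5664]
```

View pics/held.png

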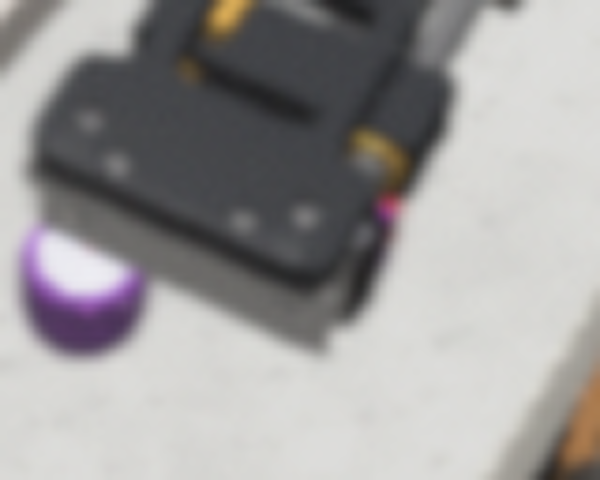

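Emit:
{"name": "jog_arm", "arguments": {"rows": "0.02 -0.0437 -0.0306 0 0 0 0;0.02 -0.0437 -0.0306 0 0 0 0;0.02 -0.0437 -0.0306 0 0 0 0;0.02 -0.0437 -0.0306 0 0 0 0;0.02 0 0 0 0 0 0.15;0.02 0 0 0 0 0 0.16;0.02 0 0 0 0 0 0.16;0.02 0 0 0 0 0 0.16;0.02 0 0 0 0 0 0.16;0.02 0 0 0 0 0 0.16;0.02 0 0 0 0 0 0.16;0.02 0 0 0 0 0 0.16"}}

```text
clock: 13.3
eef_pos: [0.6265, -0.0159, 0.1042]
eef_rot: [-0.002, 0.575, 0.818, -0.001]
ft_force: [0.2, -0.4, -1.6]
grip_width: 0.0333
grip_force: 30.0
```

Emit:
{"name": "jog_arm", "arguments": {"rows": "0.02 0 0 0 0 0 0;0.02 0 0 0 0 0 0;0.02 0 0 0 0 0 0"}}

```text
clock: 13.68
eef_pos: [0.6278, -0.0161, 0.1064]
eef_rot: [-0.0, 0.573, 0.82, -0.0]
ft_force: [-0.4, 0.6, -0.7]
grip_width: 0.0335
grip_force: 30.0
```

```bash
python3 go.py .6305 -.0158 .075
python3 - <<'E'
from h import *
s=rgb("scene");cv2.imwrite("pics/s_pre.png",cv2.cvtColor(s,cv2.COLOR_RGB2BGR))
R=lambda a:cv2.resize(a,(640,480),interpolation=cv2.INTER_CUBIC)
q=proj("scene",(.6305,-.0158,.085)).astype(int);print(q)
cv2.imwrite("pics/pre.png",cv2.cvtColor(R(s[q[1]-30:q[1]+30,q[0]-40:q[0]+40]),cv2.COLOR_RGB2BGR))
E
```

```text
t 13.675 pos [ 0.6278 -0.0161  0.1064] alpha 0.3512425415109132 tilt [-0.001   0.0003] F [-0.3813  0.6414 -0.7283] M [-0.076   0.0579 -0.0067] w 0.03352553934160824 29.999675452709198
shift [-0.0007  0.0026  0.0314]
[282 187]
```

View pics/pre.png

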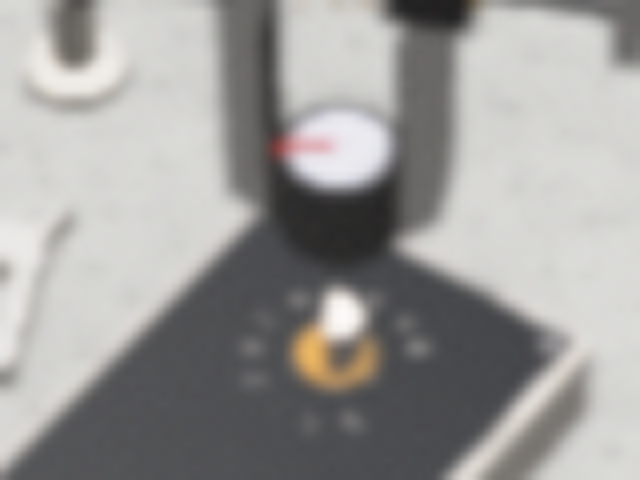

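The knob is held level above the shaft. In the crop its red line runs from (335,146) to (275,147) with the cap centre near (338,147), and the D-shaft tip is at (342,312). I'll measure the line direction and the lateral offset.

Run:
```python
from h import *
import m
zc=.1064+.028-.0067
f=lambda u,v,z:onz("scene",242+u/8,157+v/8,z)
a,b=f(335,146,zc),f(275,147,zc);print("by hand red",np.arctan2(*(b-a)[1::-1]),"cap",f(338,147,zc))
m.I["scene"]=cv2.cvtColor(cv2.imread("pics/s_pre.png"),cv2.COLOR_BGR2RGB).astype(float)
c=(.6278,-.0161);p,g=m.rect("scene",c,zc,.025);X,Y=np.meshgrid(g,g)
r=np.clip(p[...,0]-(p[...,1]+p[...,2])/2-20,0,None)*(np.hypot(X,Y)<.02)
mx,my=(r*X).sum()/r.sum(),(r*Y).sum()/r.sum();C=np.cov(np.vstack([X.ravel(),Y.ravel()]),aweights=r.ravel());v=np.linalg.eigh(C)[1][:,1]
print("red centroid off",mx,my,"dir",np.arctan2(v[1],v[0]))
w=((p.min(2)>165)|((r>0)&(p[...,0]>165))).astype(np.uint8)
l,lab,st,ce=cv2.connectedComponentsWithStats(w);k=lab[100,100]
print("cap",ce[k]*.00025-.025+c,st[k][2:4]*.25,st[k][4]*.0625)
```

```text
by hand red 0.5795995436100259 cap [ 0.6256 -0.015   0.1277]
red centroid off 0.009467206316601886 0.006458721883842992 dir -2.507149027014132
cap [ 0.6325 -0.0234] [39.25 39.25] 1050.1875
```

Emit:
{"name": "jog_arm", "arguments": {"rows": "0.02 -0.0011 0.0029 0.01 0 0 0.05;0.02 0 0 0.015 0 0 0;0.02 0 0 0.011 0 0 0;0.02 0 0 0 0 0 0;0.02 0 0 0 0 0 0;0.02 0 0 0 0 0 0"}}

```text
clock: 14.48
eef_pos: [0.6317, -0.0163, 0.0715]
eef_rot: [0.0, 0.593, 0.805, 0.0]
ft_force: [0.2, -0.1, -1.0]
grip_width: 0.0333
grip_force: 30.0
```

```bash
python3 go.py .6309 -.0162 .067
```

```text
t 14.475 pos [ 0.6317 -0.0163  0.0715] alpha 0.3000833976014811 tilt [ 0.0011 -0.0001] F [ 0.2001 -0.1268 -0.971 ] M [-0.0117  0.0495  0.0159] w 0.033337031732874216 29.99985694885254
shift [ 0.0003 -0.0007  0.0045]
```

Emit:
{"name": "jog_arm", "arguments": {"rows": "0.02 0.0003 -0.0007 0.004 0 0 0;0.02 0 0 0.003 0 0 0;0.02 0 0 0.002 0 0 0;0.02 0 0 0 0 0 0"}}

```text
clock: 14.98
eef_pos: [0.6304, -0.0161, 0.0617]
eef_rot: [-0.0, 0.593, 0.805, -0.0]
ft_force: [-0.2, -0.7, -1.4]
grip_width: 0.0333
grip_force: 30.0
```

```bash
python3 go.py .6309 -.0162 .0527
```

```text
t 14.975 pos [ 0.6304 -0.0161  0.0617] alpha 0.3000101968475733 tilt [-0.0004  0.0001] F [-0.1822 -0.723  -1.3974] M [-0.0867  0.1001 -0.0014] w 0.03329244603120405 29.99983459711075
shift [-0.0002  0.0005  0.009 ]
```

Emit:
{"name": "jog_arm", "arguments": {"rows": "0.02 0 0 0.002 0 0 0;0.02 0 0 0.002 0 0 0;0.02 0 0 0.002 0 0 0;0.02 0 0 0 0 0 0"}}

```text
clock: 15.48
eef_pos: [0.6304, -0.0161, 0.0558]
eef_rot: [-0.0, 0.594, 0.805, -0.0]
ft_force: [-1.1, 0.0, -0.2]
grip_width: 0.0331
grip_force: 30.0
```

```bash
python3 go.py .6309 -.0162 .0527
```

```text
t 15.475 pos [ 0.6304 -0.0161  0.0558] alpha 0.2999947432795129 tilt [-0.0002  0.    ] F [-1.0578  0.0016 -0.2315] M [-0.0928  0.0099 -0.0018] w 0.03312259249101298 29.999833703041077
shift [-0.0002  0.0004  0.0031]
```

Emit:
{"name": "jog_arm", "arguments": {"rows": "0.02 0 0 0.002 0 0 0;0.02 0 0 0.0015 0 0 0;0.02 0 0 0 0 0 0;0.02 0 0 0 0 0 0;0.02 0 0 0 0 0 0"}}

```text
clock: 16.1
eef_pos: [0.6306, -0.0161, 0.0529]
eef_rot: [0.0, 0.593, 0.805, 0.0]
ft_force: [-1.2, 0.6, 4.2]
grip_width: 0.0333
grip_force: 30.0
```

```bash
python3 go.py .6309 -.0162 .0492
```

```text
t 16.1 pos [ 0.6306 -0.0161  0.0529] alpha 0.3000314466957568 tilt [ 0.0004 -0.    ] F [-1.189   0.628   4.2353] M [-0.0651  0.2574  0.0128] w 0.033347735059820464 30.00075191259384
shift [-0.0002  0.0003  0.0037]
```

Emit:
{"name": "jog_arm", "arguments": {"rows": "0.02 0 0 0.0015 0 0 0;0.02 0 0 0.0015 0 0 0;0.02 0 0 0 0 0 0;0.02 0 0 0 0 0 0"}}

```text
clock: 16.6
eef_pos: [0.6306, -0.0161, 0.05]
eef_rot: [0.0, 0.593, 0.805, 0.0]
ft_force: [-1.6, 0.4, 6.9]
grip_width: 0.0333
grip_force: 30.0
```

```bash
python3 go.py .6309 -.0162 .0492
```

```text
t 16.6 pos [ 0.6306 -0.0161  0.05  ] alpha 0.3000355637177996 tilt [ 0.0004 -0.    ] F [-1.6092  0.3692  6.8673] M [-0.0359  0.4421 -0.0068] w 0.03328055206235859 30.00137686729431
shift [-0.0002  0.0003  0.0008]
```

Emit:
{"name": "jog_arm", "arguments": {"rows": "0.02 0 0 0.001 0 0 0;0.02 0 0 0.001 0 0 0;0.02 0 0 0 0 0 0;0.02 0 0 0 0 0 0;0.02 0 0 0 0 0 0"}}

```text
clock: 17.23
eef_pos: [0.6306, -0.0161, 0.0492]
eef_rot: [0.0, 0.593, 0.805, 0.0]
ft_force: [-3.5, 0.3, 13.0]
grip_width: 0.0335
grip_force: 30.0
```

```bash
python3 go.py .6309 -.0162 .0492; python3 red.py
python3 - <<'E'
from h import *
s=cv2.imread("pics/s_ring.png")
cv2.imwrite("pics/final.png",cv2.resize(s[155:275,210:330],(600,600),interpolation=cv2.INTER_CUBIC))
E
```

```text
t 17.225 pos [ 0.6306 -0.0161  0.0492] alpha 0.30010850818265244 tilt [ 0.0011 -0.0002] F [-3.5238  0.2704 13.0238] M [-0.0752  0.7501 -0.0078] w 0.033488976610530234 30.00269740819931
shift [-0.0002  0.0002  0.    ]
scene0 560 ang 2.922014792386552 r 0.023600590899896943
s_ring 511 ang 1.7857030107572733 r 0.022849497777340032
```

View pics/final.png

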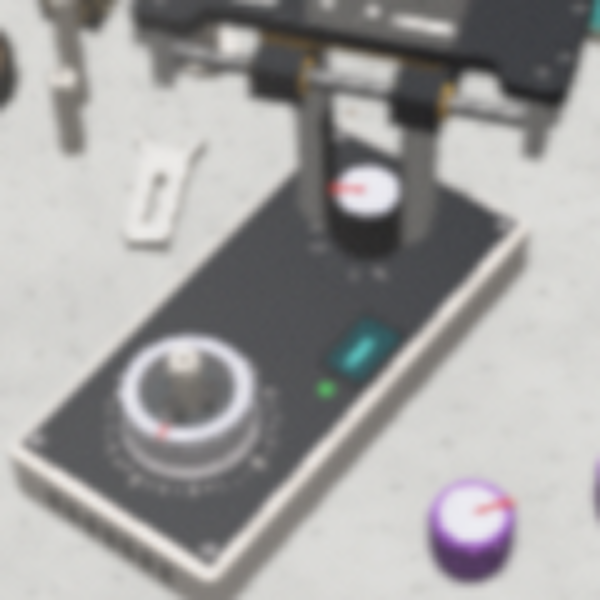

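The crop shows the knob upright and seated between the fingers at (367,190), the post upright in the chuck at (185,360), and a green light lit at (325,388). The force jumped to 13 N exactly 3.5 mm below home, so the shaft is at its stop. I'm handing it in.

```bash
python3 -c "
from station import ctrl
print(ctrl.job_done())"
```

```text
the job is handed in; nothing more can be done
None
```

I handed the job in at about 17 s with the chuck ring tight at its stop, the post clamped upright, and the knob home on the D-shaft and still held pressed down at its stop; the hand-in gave no verdict.

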